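# Probe check on a nested weight

## Robot

A 6-joint arm with a two-finger parallel gripper is mounted at the origin on a cart in front of the work surface, level with it; the furniture and walls round the work are solid. World frame = base frame: x ahead of the robot, y to its left, z up, the work surface at z = 0. Lengths are in mm, angles in rad, forces in N, time in s.
With the tool pointing down it reaches from about 350 to 975 mm from the base axis. Payload 7.1 kg.
Tool frame: the origin (TCP) lies midway between the tips of the shut fingers; the grasp point (between the pads) lies 19 mm behind it (ctrl.grip_point_offset is the distance from the TCP to the grasp point, in mm); z points along the fingers, y is the line along which they close (so a half turn about z gives the same grasp; the last joint's range is limited). The gripper opens to 88 mm and grips with 3 to 60 N. Pads are 20 mm wide; open, the fingers measure 115 mm over their backs; the gripper's body (75 mm by 178 mm) begins 61 mm behind the grasp point.
Start: joints at [-1.352, 0.423, 1.63, -0, 1.089, -0.019], TCP at [147.247, -607.39, 222.675] pointing down, gripper open.
Joint ranges: [-3, 3], [-0.9, 2.11], [0.09, 2.58], [-1.31, 4.45], [0.11, 2.69], [-2.54, 2.54]. Speed limits (rad/s): [2.39, 2.39, 3.01, 3.14, 3.14, 3.14].

## Interface

Orientations are given as a rotation vector (axis times angle).
In Python, from workcell import get_obs, optics, close_job, spotter, ctrl gives the robot as it stands. The module is installed in compiled form; this text tells all that it offers.
- The arm moves only by the tool move_arm, never from a script. Its argument "rows" is a list of rows, each a list of 5 numbers: the shift along the tool's x, y, z in cm, then the turn about the tool's z in degrees, then the opening in per cent of the stroke, from 0 (shut) to 100 (fully open). A call has 1 to 10 rows; each row shifts and turns the commanded pose from where the row before left it, along the tool's axes as they then stand; what a row does not reach is not made up. A row lasts 1/8 s, in which the tool goes at most 62.5 mm and 10.7 degrees, less where a joint would pass 70% of its speed; a pose out of reach is approached as far as the arm can. A call with a gripper value outside its range is refused whole. The fingers move at their own pace and stop on an object; the grip force is fixed at half the most. Time passes only in rows, so rows that do not move let the fingers close. It gives the time, the measured TCP pose, the force, the opening and the grip force at its end, in the units of the state.
- get_obs(): the state, without advancing time (a new reading comes with each control period).
- optics.get_image(name): name is "scene" or "top" or "wrist"; returns the picture (400x640x3 uint8, blue, green, red); there is no depth.
- optics.calibration(name): a dict with "camera_matrix" (3x3 intrinsics, pixels), "xyz" and "orientation" of the camera in the world. Camera axes: x right, y down, z forward; pixel columns grow to the right and rows downward; lengths in mm; the calibration is good to about 2 mm. A picture is of the moment at which its call begins: read the wrist's pose just before it. calibration takes no time and is no camera call; for the wrist camera it gives the pose at the moment of the call.
- close_job(): hands the job in; it is judged then, once.
Trained networks look in the newest picture that a camera, given by its name, has taken for a name from the list of things; names that differ only in an ending like _2 or _b are one class to them, and where a whole thing is asked for, a point or a joint stands for the part that bears it (a point fixed in the world has none). Each returns a list of dicts, best first, with "conf" (0 to 1); they miss things now and then, are a little off and sometimes report something else, mostly with a low value. They report only what shows in the picture. A call takes as long as a camera call. They do not tell look-alikes from the thing itself.
- spotter.find_in(camera, label): "point" ([column, row] in pixels, amid what is visible of it).
- spotter.regions_of(camera, label): "region" (400x640 bool, what is visible of it) and "point" ([column, row] in pixels, amid what is visible of it).
The state is a dict: "t": time; "qpos": joint angles; "qvel": joint speeds; "joint_torque": joint torques, N m; "ee_pos": TCP position; "orientation": TCP orientation; "ft_force": force on the tool from outside, world axes, zero at the start; "moment": the same for the moment, N m; "width": finger opening in mm; "grasp_force": force on a finger pad.
Only numpy, scipy, OpenCV 4.12 (cv2) and the standard library are available. Lean on these libraries where they do the work, as an engineer would, in place of code of your own. Each camera call takes 0.05 s, during which the arm holds its last target. There are 200 camera calls.

## Task

Seat the two steel weights in the metal nest block, each fully down in the round pocket of its own size. Then draw the orange-yellow-handled hand probe out of its slanted holder, turn it upright with the needle pointing straight down, and hold it with the tip centred about 20 mm above the top of the larger weight, without ever touching that weight with it. Finish while still holding the probe steady there; leave the brass weight and the beaker where they stand.

Things in the scene. Friction and masses are not known exactly. Their poses are not given: they have to be found in the camera images.
- large_weight: larger steel calibration weight, round, 38 mm across, 66 mm high, 0.5 kg, standing upright; cylindrical body for the lower half, then a neck and a round knob. Origin at the centre of its underside, z up.
- small_weight: smaller steel calibration weight, same shape, 29 mm across, 52 mm high, 0.2 kg, standing upright. Origin at the centre of its underside, z up.
- nest_block: aluminium block 90 x 150 x 22 mm (its x, y, z), fixed to the bench, with two round pockets 12 mm deep along its y axis. Origin at the centre of its underside.
- large_nest (a point): centre of the floor of the larger pocket (42 mm across, floor 10 mm above the bench, 36 mm towards the block's +y), axes as the block's. A seated weight has its origin here.
- small_nest (a point): centre of the floor of the smaller pocket (33 mm across, floor 10 mm above the bench, 36 mm towards the block's -y), axes as the block's.
- probe: hand probe 210 mm long, 60 g: orange-yellow round handle 17 mm across, 100 mm long, then a steel needle 3 x 110 mm. x runs from handle to tip; origin at mid length; its axis is the line y = 0, z = 9 mm. It starts in the holder, needle down, leaning 40 degrees from vertical, 68 mm of handle showing; grip the handle's end from above, in line or steeper, fingers closing level.
- probe_tip (a point): tip of the probe's needle; axes as the probe's.
- probe_butt (a point): end of the probe's handle, on its axis; axes as the probe's.
- probe_holder: fixed stand, foot plate 130 x 85 x 10 mm; two cheeks (46 mm over all, 124 mm high) carry a 36 mm square sleeve, bore 21 mm, leaning 40 degrees. Origin on the bench under the sleeve; the handle leans to -x, the needle points to +x and down. The handle stands 32 mm deep in the bore and the needle goes right through: draw the probe 145 mm along its axis to clear it.
- holder_mouth (a point): centre of the sleeve's upper mouth, on the bore's axis, 133 mm above the bench; axes as the holder's (x, y level, z up).
- brass_weight: small brass weight, 23 mm across, 44 mm high, a bystander to be left alone. Origin at the centre of its underside.
- glass_beaker: clear beaker, 72 mm across, 97 mm high, a bystander to be left alone. Origin at the centre of its underside.
There are look-alikes about, which are no part of the job. What is shaped like the probe_holder but red is not meant.

How it is judged (in metres and radians):
On the way, in this order (a step that is already met when the one before it is completed fails the run):
1. both steel weights stand fully down in the pockets of their own size, let go, while the probe is still in its holder (horizontal distance between large_weight and large_nest below 0.004 m and z of large_weight in the frame of large_nest below 0.003 m and angle between each of large_weight, small_weight's own z axis and vertical below 0.08 rad and horizontal distance between small_weight and small_nest below 0.004 m and z of small_weight in the frame of small_nest below 0.003 m and contact force between the fingers and large_weight below 0.1 N and contact force between the fingers and small_weight below 0.1 N and distance of probe from where it was at the start of the episode below 0.03 m), for 0.2 s.
2. the probe is gripped and drawn clear out of its holder (contact force between probe and probe_holder below 0.1 N and contact force between the fingers and probe above 1 N and z of probe_tip in the frame of holder_mouth above -0.012 m), for 0.05 s.
At the end, for the whole second after the job is handed in: Both steel weights upright, let go, in their own pockets (4 mm of centre, 3 mm of floor). Probe held by the fingers alone, at rest, out of the holder, needle down within 10 degrees of vertical, tip within 12 mm of the larger weight's axis and 4 to 40 mm above its top (horizontal distance between large_weight and large_nest below 0.004 m and z of large_weight in the frame of large_nest below 0.003 m and angle between each of large_weight, small_weight's own z axis and vertical below 0.08 rad and horizontal distance between small_weight and small_nest below 0.004 m and z of small_weight in the frame of small_nest below 0.003 m and contact force between each of the fingers, probe and large_weight below 0.1 N and contact force between the fingers and small_weight below 0.1 N and contact force between probe and probe_holder below 0.1 N and contact force between the fingers and probe above 1 N and angle between probe's own x axis and vertical above 2.97 rad and horizontal distance between probe_tip and large_weight below 0.012 m and z of probe_tip in the frame of large_weight between 0.07 and 0.106 m and contact force between probe and nest_block below 0.1 N and linear speed of probe below 0.03 m/s and linear speed of each of large_weight, small_weight below 0.02 m/s); the arm keeps its last pose, push and grip.
It fails at once if the probe touches the larger weight (contact force between probe and large_weight above 0.3 N).
It fails at once if the brass weight is pushed away or knocked over (distance of brass_weight from where it was at the start of the episode above 0.02 m or angle between brass_weight's own z axis and vertical above 0.5 rad).
It fails at once if the beaker is pushed away or knocked over (distance of glass_beaker from where it was at the start of the episode above 0.02 m or angle between glass_beaker's own z axis and vertical above 0.5 rad).
It also fails if it takes over 72 s, if anything falls off the work surface, if the arm or the gripper's body presses on something with over 40 N, if the wrist force passes 120 N, or if a joint passes its speed limit or range.

## Working session

There is one attempt and no reset: what is moved stays moved. The work goes in short steps, Python scripts to look and compute and a tool call to move; the robot and the scene stay as the last step left them, time stands still between calls to the robot, and variables do not carry over. Pictures are saved under pics/ and viewed, at most 10 in all, crops included, and the job is handed in when it is done.

Besides the shell and the picture viewer there is one more tool, called after "Emit:" by a JSON object that holds its "fn" and its "kwargs". move_arm: Moves the arm, as the interface text tells. Its arguments: {"type":"object","properties":{"rows":{"type":"array","items":{"type":"array","items":{"type":"number"}}}},"required":["rows"]}

```bash
mkdir -p pics; cat > h.py <<'E'
import numpy as np, cv2
from scipy.spatial.transform import Rotation as R
from workcell import get_obs, optics, close_job, spotter, ctrl
def cal(n):
    c=optics.calibration(n); o=np.array(c["orientation"],float)
    M=R.from_rotvec(o).as_matrix() if o.shape==(3,) else (o if o.shape==(3,3) else R.from_quat(o).as_matrix())
    return np.array(c["camera_matrix"],float),np.array(c["xyz"],float),M
def ray(n,p,C=None):
    K,t,M=C or cal(n); return t, M@np.linalg.solve(K,[p[0],p[1],1.])
def at_z(n,p,z,C=None):
    t,d=ray(n,p,C); return t+d*(z-t[2])/d[2]
def proj(n,P,C=None):
    K,t,M=C or cal(n); q=K@(M.T@(np.asarray(P,float)-t)); return q[:2]/q[2]
E
python3 - <<'E'
from h import *
o=get_obs(); print({k:np.round(v,3).tolist() for k,v in o.items()}, ctrl.grip_point_offset)
ims={}
for n in ["scene","top","wrist"]:
    ims[n]=optics.get_image(n); cv2.imwrite(f"pics/{n}0.png",ims[n])
    K,t,M=cal(n); print(n,K[0,0],t.round(),M.round(2).tolist())
cv2.imwrite("pics/both.png",cv2.resize(np.vstack([ims["scene"],ims["top"]]),(480,600)))
for n in ["top","scene"]:
    for l in ["large_weight","small_weight","nest_block","probe","probe_holder","brass_weight","glass_beaker"]:
        print(n,l,[(round(d["conf"],2),np.round(d["point"]).tolist(),at_z(n,d["point"],20).round().tolist()) for d in spotter.find_in(n,l)[:4]])
E
```

```text
{'t': 0.0, 'qpos': [-1.352, 0.424, 1.631, -0.0, 1.089, -0.019], 'qvel': [0.001, -0.0, -0.001, 0.001, 0.0, -0.0], 'joint_torque': [0.002, -54.462, -27.367, 0.064, 0.023, -0.0], 'ee_pos': [147.121, -606.863, 221.904], 'orientation': [-3.118, -0.372, 0.0], 'ft_force': [-0.838, 0.595, -0.228], 'moment': [-0.02, 0.008, 0.004], 'grasp_force': 0.0, 'width': 87.528} 18.700000000000003
scene 439.21385716680487 [-360.  655.  685.] [[-0.61, -0.33, 0.71], [-0.79, 0.28, -0.55], [-0.02, -0.9, -0.44]]
top 376.8157658234963 [ 455.  -38. 1059.] [[0.0, -1.0, 0.09], [-1.0, -0.01, -0.01], [0.01, -0.09, -1.0]]
wrist 275.3830638049537 [ 221. -588.  385.] [[0.24, -0.93, -0.27], [-0.97, -0.23, -0.06], [-0.0, 0.28, -0.96]]
top large_weight [(0.62, [230.0, 208.0], [524.0, 196.0, 20.0]), (0.48, [175.0, 208.0], [523.0, 346.0, 20.0])]
top small_weight [(0.58, [175.0, 205.0], [530.0, 345.0, 20.0]), (0.26, [392.0, 179.0], [606.0, -254.0, 20.0])]
top nest_block [(0.61, [312.0, 208.0], [525.0, -31.0, 20.0]), (0.24, [313.0, 121.0], [771.0, -33.0, 20.0])]
top probe [(0.69, [398.0, 180.0], [603.0, -269.0, 20.0])]
top probe_holder [(0.92, [444.0, 196.0], [558.0, -399.0, 20.0]), (0.85, [382.0, 163.0], [651.0, -226.0, 20.0]), (0.65, [402.0, 274.0], [345.0, -277.0, 20.0])]
top brass_weight []
top glass_beaker []
scene large_weight [(0.55, [253.0, 269.0], [514.0, 198.0, 20.0])]
scene small_weight [(0.64, [196.0, 290.0], [527.0, 353.0, 20.0])]
scene nest_block [(0.93, [316.0, 243.0], [514.0, -13.0, 20.0])]
scene probe [(0.68, [359.0, 176.0], [806.0, -456.0, 20.0]), (0.39, [346.0, 207.0], [636.0, -235.0, 20.0])]
scene probe_holder [(0.93, [343.0, 206.0], [647.0, -234.0, 20.0]), (0.92, [420.0, 244.0], [320.0, -242.0, 20.0])]
scene brass_weight [(0.68, [234.0, 244.0], [659.0, 175.0, 20.0])]
scene glass_beaker [(0.76, [276.0, 209.0], [774.0, -46.0, 20.0])]
```

View pics/scene0.png

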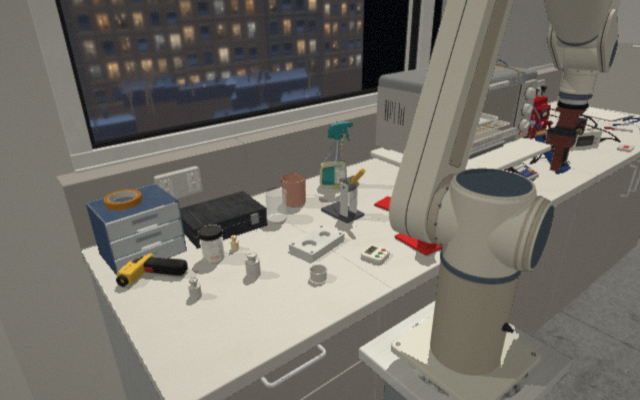

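View pics/top0.png

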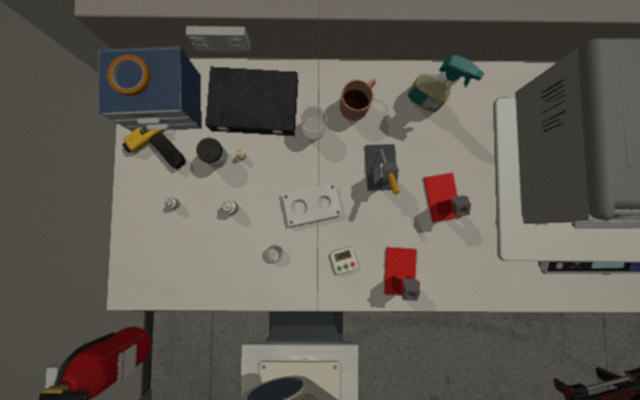

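```bash
cat >> h.py <<'E'
def to(P,yaw=None):
    """print shift (cm, tool axes after no turn) and turn deg to reach world P(mm), tool y axis heading yaw(deg, mod 180)"""
    o=get_obs(); M=R.from_rotvec(o["orientation"]).as_matrix()
    s=M.T@(np.array(P,float)-o["ee_pos"])/10
    h=np.degrees(np.arctan2(M[1,1],M[0,1])); print("t",o["t"],"ee",np.round(o["ee_pos"],1),"y-heading",round(h,1),"tilt",np.round(M[:2,2],4),"shift",s.round(2),"q",np.round(o["qpos"],2),"w",round(o["width"],1))
    if yaw is not None:
        d=-((yaw-h+90)%180-90); print("turn",round(d,1))
E
python3 - <<'E'
from h import *
C=cal("top"); im=optics.get_image("top")
for l,z in [("large_weight",30),("small_weight",25),("nest_block",15),("probe",150),("probe_holder",60)]:
    for d in spotter.regions_of("top",l)[:3]:
        r=d["region"].astype(np.uint8); c=cv2.minAreaRect(np.argwhere(r)[:,::-1].astype(np.float32))
        B=np.array([at_z("top",p,z,C) for p in cv2.boxPoints(c)])[:,:2]
        print(l,round(d["conf"],2),np.round(d["point"]),r.sum(),B.mean(0).round(),"edge",(B[1]-B[0]).round(),(B[2]-B[1]).round())
to([520,196,222],0)
K,t,M=cal("wrist"); o=get_obs(); T=R.from_rotvec(o["orientation"]).as_matrix()
print("cam in tool",(T.T@(t-o["ee_pos"])).round(1),(T.T@M).round(3).tolist())
crop=im[90:280,150:440]; cv2.imwrite("pics/crop1.png",cv2.resize(crop,(800,524),interpolation=cv2.INTER_CUBIC))
E
```

```text
large_weight 0.48 [229. 205.] 178 [526. 194.] edge [  0. -41.] [-36.  -1.]
large_weight 0.43 [382. 164.] 1221 [ 639. -225.] edge [  4. -88.] [-126.   -3.]
nest_block 0.91 [312. 207.] 1754 [535. -29.] edge [  34. -149.] [-90. -19.]
probe 0.75 [396. 182.] 147 [ 578. -228.] edge [  6. -16.] [-51. -16.]
probe_holder 0.86 [444. 198.] 1643 [ 555. -393.] edge [  24. -114.] [-123.  -21.]
probe_holder 0.61 [402. 275.] 1670 [ 349. -266.] edge [  0. -95.] [-135.    2.]
probe_holder 0.55 [382. 165.] 1274 [ 634. -218.] edge [  5. -88.] [-124.   -4.]
t 1.15 ee [ 147.3 -607.4  222.7] y-heading -76.4 tilt [-0. -0.] shift [ 55.15 -69.3    0.07] q [-1.35  0.42  1.63 -0.    1.09 -0.02] w 88.1
turn -76.4
cam in tool [  76.3   -0.8 -163.2] [[0.001, -0.961, -0.276], [1.0, 0.002, -0.001], [0.001, -0.276, 0.961]]
```

View pics/crop1.png

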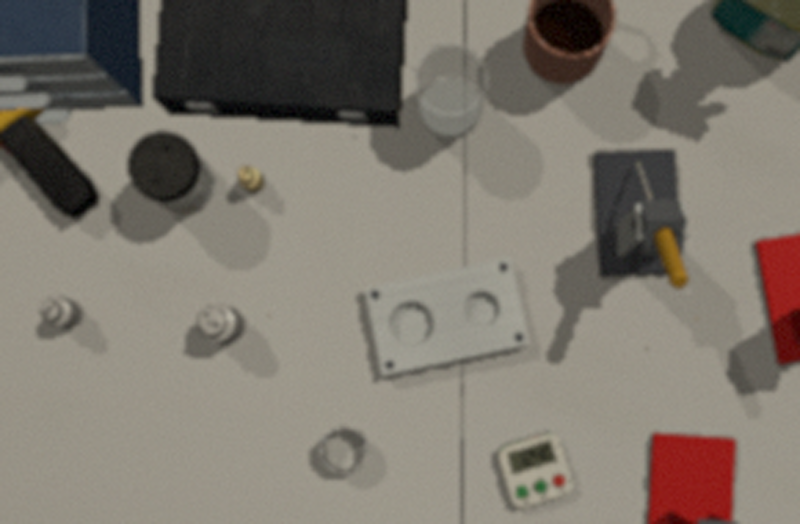

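Emit:
{"fn": "move_arm", "kwargs": {"rows": [[2.76,-3.465,0,0,100],[2.76,-3.465,0,0,100],[2.76,-3.465,0,0,100],[2.76,-3.465,0,0,100],[2.76,-3.465,0,0,100],[2.76,-3.465,0,0,100],[2.76,-3.465,0,0,100],[2.76,-3.465,0,0,100],[2.76,-3.465,0,0,100],[2.76,-3.465,0,0,100]]}}

```text
t: 2.4
ee_pos: [334.4, -204.4, 223.0]
orientation: [3.119, 0.372, 0.001]
ft_force: [0.5, 0.1, 0.5]
width: 87.8
grasp_force: 0.0
```

Emit:
{"fn": "move_arm", "kwargs": {"rows": [[2.76,-3.465,0,0,100],[2.76,-3.465,0,0,100],[2.76,-3.465,0,0,100],[2.76,-3.465,0,0,100],[2.76,-3.465,0,0,100],[2.76,-3.465,0,0,100],[2.76,-3.465,0,0,100],[2.76,-3.465,0,0,100],[2.76,-3.465,0,0,100],[2.76,-3.465,0,0,100]]}}

```text
t: 3.65
ee_pos: [521.0, 197.6, 222.8]
orientation: [3.119, 0.373, 0.001]
ft_force: [-0.3, -1.2, -0.1]
width: 88.3
grasp_force: 0.0
```

Emit:
{"fn": "move_arm", "kwargs": {"rows": [[0,0,0,-9.9,100],[0,0,0,-9.9,100],[0,0,0,-9.9,100],[0,0,0,-9.9,100],[0,0,0,-9.9,100],[0,0,0,-9.9,100],[0,0,0,-9.9,100],[0,0,0,-9.9,100],[0,0,0,-9.9,100],[0,0,0,0,100]]}}

```text
t: 4.9
ee_pos: [520.5, 196.2, 222.7]
orientation: [1.963, 2.452, 0.0]
ft_force: [-0.4, -0.4, 0.8]
width: 87.7
grasp_force: 0.0
```

```bash
cat >> h.py <<'E'
def look(name,fn):
    C=cal("wrist"); im=optics.get_image("wrist"); cv2.imwrite(fn,im); return C,im
E
python3 - <<'E'
from h import *
to([526,194,222],13)
C,im=look("wrist","pics/w1.png")
for l,z in [("large_weight",25),("small_weight",25),("nest_block",15)]:
    for d in spotter.regions_of("wrist",l)[:3]:
        r=d["region"]; ys,xs=np.where(r); print(l,round(d["conf"],2),np.round(d["point"]),r.sum(),(xs.min(),xs.max(),ys.min(),ys.max()),at_z("wrist",d["point"],z,C).round(1))
E
```

```text
t 4.9 ee [520.5 196.2 222.7] y-heading 12.6 tilt [0.0001 0.0001] shift [-0.33  0.49  0.07] q [0.34 0.32 1.78 0.   1.04 0.12] w 87.7
turn -0.4
large_weight 0.67 [325. 180.] 820 (np.int64(308), np.int64(337), np.int64(165), np.int64(198)) [526.6 198.3  25. ]
small_weight 0.71 [362.  53.] 689 (np.int64(347), np.int64(374), np.int64(39), np.int64(70)) [535.3 356.8  25. ]
nest_block 0.76 [293. 327.] 3273 (np.int64(266), np.int64(326), np.int64(269), np.int64(357)) [532.3 -51.6  15. ]
```

View pics/w1.png

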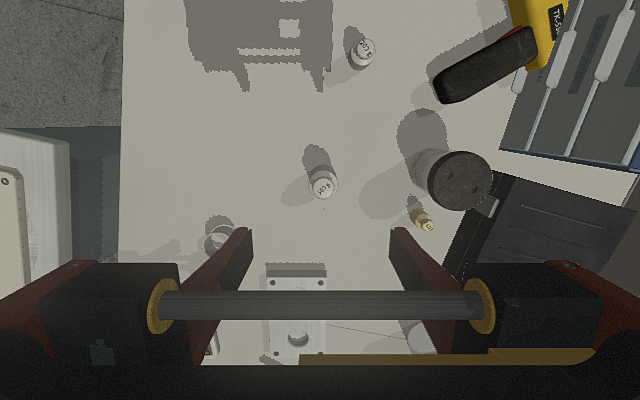

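```bash
cat >> h.py <<'E'
from scipy.optimize import minimize
def circ(x,y,z,r): a=np.linspace(0,2*np.pi,40); return np.c_[x+r*np.cos(a),y+r*np.sin(a),np.full(40,z)]
def sil(x,y,s,C,z0=0):
    m=np.zeros((800,1280),np.uint8)
    for za,zb,r in [(0,33*s,19*s),(33*s,50*s,9*s),(50*s,66*s,13*s)]:
        P=np.r_[circ(x,y,z0+za,r),circ(x,y,z0+zb,r)]; q=np.array([proj("",p,C) for p in P])*2
        cv2.fillConvexPoly(m,cv2.convexHull(np.round(q*8).astype(np.int32)),1,shift=3)
    return cv2.resize(m.astype(np.float32),(640,400),interpolation=cv2.INTER_AREA)
def fitw(reg,xy,s,C,z0=0):
    reg=reg.astype(np.float32)
    def f(p): m=sil(p[0],p[1],s,C,z0); return -np.minimum(m,reg).sum()/np.maximum(m,reg).sum()
    r=minimize(f,xy,method="Nelder-Mead",options=dict(initial_simplex=np.array([xy,[xy[0]+8,xy[1]],[xy[0],xy[1]+8]]),maxiter=60)); return r.x.round(1),round(-r.fun,2)
E
python3 - <<'E'
from h import *
C=cal("wrist"); optics.get_image("wrist")
for l,s,x in [("large_weight",1,[525.,196.]),("small_weight",.78,[530.,352.])]:
    d=spotter.regions_of("wrist",l)[0]; print(l,d["point"],fitw(d["region"],x,s,C))
optics.get_image("top"); Ct=cal("top")
d=spotter.regions_of("top","large_weight")[0]; print(d["point"],fitw(d["region"],[525.,196.],1,Ct))
E
```

```text
large_weight [324.4, 184.1] (array([524.9, 194.9]), np.float64(0.95))
small_weight [362.7, 51.8] (array([535.3, 356.3]), np.float64(0.93))
[229.7, 205.8] (array([525.2, 195.3]), np.float64(0.93))
```

Emit:
{"fn": "move_arm", "kwargs": {"rows": [[-0.2,0.4,4,0,100],[0,0,5,0,100],[0,0,5,0,100],[0,0,4,0,100],[0,0,2.5,0,100],[0,0,0.3,0,60],[0,0,0,0,30],[0,0,0,0,30],[0,0,0,0,30],[0,0,0,0,30]]}}

```text
t: 6.6
ee_pos: [525.2, 195.2, 15.3]
orientation: [1.961, 2.453, 0.001]
ft_force: [-1.2, -0.6, -0.6]
width: 41.5
grasp_force: 0.0
```

Emit:
{"fn": "move_arm", "kwargs": {"rows": [[0,0,0,0,30],[0,0,0,0,30],[0,0,0,0,30],[0,0,0,0,30]]}}

```text
t: 7.1
ee_pos: [524.5, 195.0, 15.1]
orientation: [-1.961, -2.454, 0.001]
ft_force: [-2.9, -0.9, 5.4]
width: 37.5
grasp_force: 30.0
```

Emit:
{"fn": "move_arm", "kwargs": {"rows": [[0,0,0,0,75],[0,0,0,0,75],[0,0,0,10,75],[0,0,0,10,75],[0,0,0,10,75],[0,0,0,10,75],[0,0,0,10,75],[0,0,0,10,75],[0,0,0,10,75],[0,0,0,10,75]]}}

```text
t: 8.35
ee_pos: [524.9, 195.1, 14.6]
orientation: [-3.082, -0.61, -0.0]
ft_force: [-0.2, -0.0, -0.3]
width: 65.6
grasp_force: 0.0
```

Emit:
{"fn": "move_arm", "kwargs": {"rows": [[0,0,0,10,75],[0,0,0,0,20],[0,0,0,0,20],[0,0,0,0,20],[0,0,0,0,20],[0,0,0,0,20]]}}

```text
t: 9.1
ee_pos: [524.8, 195.0, 14.7]
orientation: [3.122, 0.349, 0.0]
ft_force: [0.9, -1.8, 0.1]
width: 36.7
grasp_force: 30.0
```

Emit:
{"fn": "move_arm", "kwargs": {"rows": [[0,0,0,0,20],[0,0,-2,0,20],[0,0,-3,0,20],[0,0,-3,-10,20],[0,0,-2,-10,20],[0,0,0,-10,20],[0,0,0,-10,20],[0,0,0,-10,20],[0,0,0,-10,20],[0,0,0,0,20]]}}

```text
t: 10.35
ee_pos: [524.4, 195.0, 115.3]
orientation: [-2.531, -1.861, 0.0]
ft_force: [-0.6, -0.2, -5.3]
width: 37.1
grasp_force: 30.0
```

```bash
python3 - <<'E'
from h import *
to([527,30,115],13)
E
```

```text
t 10.35 ee [524.4 195.  115.3] y-heading -17.4 tilt [-0.0002  0.    ] shift [-15.68   5.17   0.03] q [0.33 0.48 1.85 0.   0.82 0.64] w 37.1
turn -30.4
```

Emit:
{"fn": "move_arm", "kwargs": {"rows": [[0,0,-1.5,-10.2,20],[0,0,-1.5,-10.2,20],[0,0,-2,-10,20],[-4.4,-0.92,0,0,20],[-4.4,-0.92,0,0,20],[-4.4,-0.92,0,0,20],[-4.4,-0.92,0,0,20],[-4.4,-0.92,0,0,20],[-4.4,-0.93,0,0,20],[0,0,0,0,20]]}}

```text
t: 11.6
ee_pos: [530.7, -77.1, 165.1]
orientation: [1.962, 2.453, -0.0]
ft_force: [-0.2, 0.7, -5.3]
width: 37.0
grasp_force: 30.0
```

```bash
python3 - <<'E'
from h import *
to([527,6,40],13)
C,im=look("wrist","pics/w2.png")
for l,z in [("large_weight",25),("nest_block",22)]:
    for d in spotter.regions_of("wrist",l)[:3]:
        r=d["region"]; ys,xs=np.where(r); print(l,round(d["conf"],2),np.round(d["point"]),r.sum(),(xs.min(),xs.max(),ys.min(),ys.max()),at_z("wrist",d["point"],z,C).round(1))
        if l=="nest_block" and d["conf"]>.4: np.save("nest.npy",r)
E
```

```text
t 11.6 ee [530.7 -77.1 165.1] y-heading 12.7 tilt [ 0.0004 -0.0004] shift [ 8.2   1.46 12.51] q [-0.17  0.37  1.87 -0.    0.9  -0.39] w 37.0
turn -0.3
large_weight 0.83 [322. 255.] 4738 (np.int64(286), np.int64(354), np.int64(210), np.int64(291)) [ 551.  -155.8   25. ]
nest_block 0.63 [332. 144.] 11147 (np.int64(291), np.int64(377), np.int64(76), np.int64(214)) [532.7 -23.2  22. ]
nest_block 0.27 [352. 334.] 1000 (np.int64(326), np.int64(371), np.int64(282), np.int64(353)) [ 617.3 -262.5   22. ]
```

View pics/w2.png

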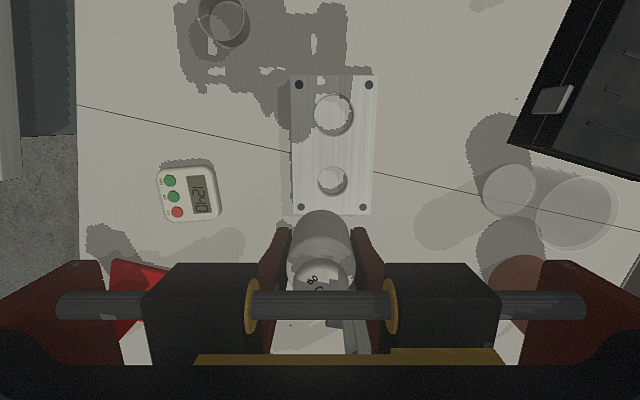

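```bash
cat >> h.py <<'E'
def rectify(im,C,x0,x1,y0,y1,z,s=4):
    # out col = (x-x0)*s, row=(y1-y)*s
    W=int((x1-x0)*s);H=int((y1-y0)*s)
    P=np.float32([[x0,y1],[x1,y1],[x1,y0],[x0,y0]]); q=np.float32([proj("",[*p,z],C) for p in P])
    return cv2.warpPerspective(im,cv2.getPerspectiveTransform(q,np.float32([[0,0],[W,0],[W,H],[0,H]])),(W,H),flags=cv2.INTER_CUBIC)
E
python3 - <<'E'
from h import *
C=cal("wrist"); im=cv2.imread("pics/w2.png"); r=np.load("nest.npy")
c=cv2.minAreaRect(np.argwhere(r)[:,::-1].astype(np.float32)); B=np.array([at_z("",p,22,C) for p in cv2.boxPoints(c)])[:,:2]
print("rect",B.mean(0).round(1),(B[1]-B[0]).round(1),(B[2]-B[1]).round(1))
rc=rectify(im,C,470,600,-115,60,22); cv2.imwrite("pics/r2.png",rc)
g=cv2.GaussianBlur(cv2.cvtColor(rc,cv2.COLOR_BGR2GRAY),(0,0),3)
for rr,yc in [(21,6),(16.5,-64)]:
    for p2 in (25,):
        h=cv2.HoughCircles(g,cv2.HOUGH_GRADIENT,1,100,param1=60,param2=12,minRadius=int(rr*4-5),maxRadius=int(rr*4+5))
        print(rr,[(470+a/4,60-b/4,q/4) for a,b,q in h[0]] if h is not None else None)
optics.get_image("wrist")
d=spotter.regions_of("wrist","large_weight")[0]; print("held",fitw(d["region"],[530.7,-77.1],1,C,150.5))
optics.get_image("top"); Ct=cal("top")
d=spotter.regions_of("top","nest_block")[0]; print(d["conf"])
E
```

```text
rect [535.4 -26. ] [85.8 19.9] [  41.9 -143.5]
21 [(np.float32(525.625), np.float32(9.125), np.float32(21.825))]
16.5 [(np.float32(541.875), np.float32(-61.125), np.float32(17.325)), (np.float32(530.375), np.float32(9.125), np.float32(17.325))]
held (array([531.3, -73.1]), np.float64(0.76))
0.92
```

View pics/r2.png

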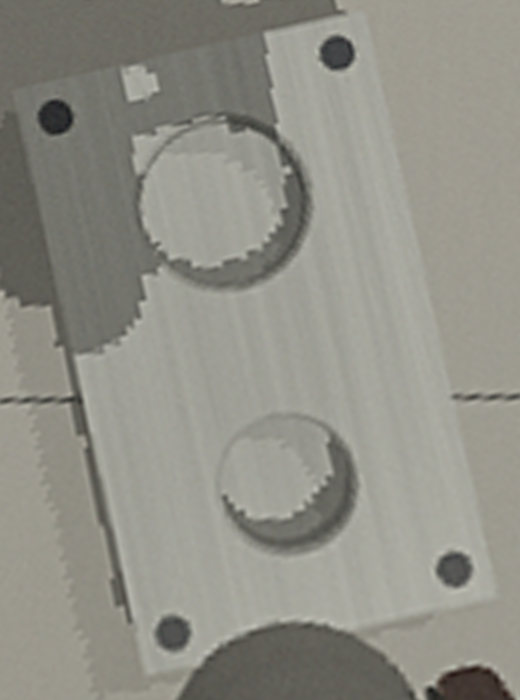

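Emit:
{"fn": "move_arm", "kwargs": {"rows": [[4,0.7,0,0,20],[4.55,0.77,0,0,20],[0,0,4,0,20],[0,0,4,0,20],[0,0,4,0,20],[0,0,0.4,0,20],[0,0,0.4,0,20],[0,0,0.3,0,20],[0,0,0,0,20]]}}

```text
t: 13.08
ee_pos: [527.1, 12.0, 36.1]
orientation: [1.952, 2.459, 0.003]
ft_force: [-3.3, -0.0, 5.9]
width: 36.6
grasp_force: 30.0
```

```bash
python3 - <<'E'
from h import *
to([526.2,9.5,30],12.5); o=get_obs(); print(np.round(o["ft_force"],1),np.round(o["moment"],2))
C,im=look("wrist","pics/w3.png")
o=get_obs(); print(np.round(o["ft_force"],1),np.round(o["moment"],2),np.round(o["ee_pos"],1))
E
```

```text
t 13.075 ee [527.1  12.   36.1] y-heading 13.1 tilt [0.003  0.0001] shift [-0.23 -0.15  0.61] q [ 0.    0.58  1.94  0.    0.62 -0.23] w 36.6
turn 0.6
[-3.3 -0.   5.9] [ 0.08  0.43 -0.  ]
[-2.8  1.5  5.2] [0.05 0.46 0.01] [527.1  12.   36.1]
```

View pics/w3.png

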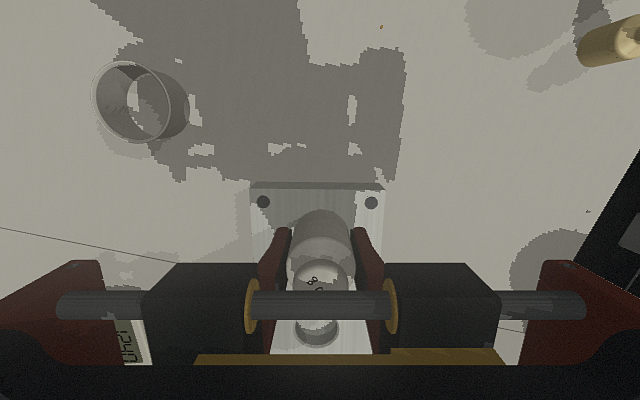

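Emit:
{"fn": "move_arm", "kwargs": {"rows": [[0,0,-0.4,0,20],[-0.23,-0.15,0,0,20],[0,0,0,0,20],[0,0,0.4,0,20],[0,0,0.2,0,20],[0,0,0,0,20],[0,0,0,0,20]]}}

```text
t: 14.0
ee_pos: [525.9, 8.1, 33.4]
orientation: [1.951, 2.46, -0.0]
ft_force: [-3.5, -10.1, 18.8]
width: 37.4
grasp_force: 30.0
```

Emit:
{"fn": "move_arm", "kwargs": {"rows": [[-0.2,-0.05,0,0,20],[0,0,0,0,20],[0,0,0.2,0,20],[0,0,0.2,0,20],[0,0,0,0,20],[0,0,0,0,20]]}}

```text
t: 14.75
ee_pos: [526.5, 5.7, 29.7]
orientation: [1.95, 2.459, 0.001]
ft_force: [-4.6, -12.3, 20.4]
width: 37.3
grasp_force: 30.0
```

Emit:
{"fn": "move_arm", "kwargs": {"rows": [[-0.2,0,0,0,20],[0,0,0,0,20],[0,0,0.2,0,20],[0,0,0.2,0,20],[0,0,0,0,20],[0,0,0,0,20]]}}

```text
t: 15.5
ee_pos: [526.4, 4.8, 24.9]
orientation: [1.951, 2.46, 0.001]
ft_force: [-1.9, -5.8, 14.3]
width: 37.0
grasp_force: 30.0
```

Emit:
{"fn": "move_arm", "kwargs": {"rows": [[-0.05,0,0,0,20],[0,0,0,0,65],[0,0,0,0,75],[0,0,0,0,75],[0,0,-3,0,100],[0,0,-5,0,100],[0,0,-5,0,100],[0,0,-5,0,100],[0,0,0,0,100],[0,0,0,0,100]]}}

```text
t: 16.75
ee_pos: [524.9, 5.0, 203.1]
orientation: [-1.953, -2.46, 0.001]
ft_force: [-0.4, 0.6, -0.3]
width: 87.7
grasp_force: 0.0
```

```bash
python3 - <<'E'
from h import *
to([535.3,352.3,200],13)
optics.get_image("wrist"); C=cal("wrist"); Ct=cal("top"); optics.get_image("top"); optics.get_image("scene")
for n,l,xy,s,z in [("wrist","large_weight",[526.,5.],1,10),("top","large_weight",[526.,5.],1,10),("scene","large_weight",[526.,5.],1,10),("wrist","small_weight",[535.,355.],.78,0),("top","small_weight",[535.,355.],.78,0),("scene","small_weight",[535.,355.],.78,0)]:
    for d in spotter.regions_of(n,l)[:3]:
        c=cal(n); print(n,l,round(d["conf"],2),np.round(d["point"]), fitw(d["region"],xy,s,c,z), fitw(d["region"],xy,s,c,z+6))
E
```

```text
t 16.75 ee [524.9   5.  203.1] y-heading 13.1 tilt [-0.0006  0.0001] shift [33.59  8.9   0.31] q [-0.01  0.3   1.87  0.    0.97 -0.24] w 87.7
turn 0.1
wrist large_weight 0.88 [323. 185.] (array([526.3,   6.2]), np.float64(0.92)) (array([526.1,   7.5]), np.float64(0.91))
wrist large_weight 0.37 [319. 214.] (array([562.6, -55. ]), np.float64(0.16)) (array([560.3, -53.5]), np.float64(0.17))
scene large_weight 0.57 [310. 238.] (array([534.6,  -1.7]), np.float64(0.81)) (array([525.4,   5. ]), np.float64(0.81))
top small_weight 0.42 [174. 208.] (array([535.8, 354.7]), np.float64(0.7)) (array([535. , 355.1]), np.float64(0.69))
scene small_weight 0.57 [196. 289.] (array([531.4, 353.7]), np.float64(0.81)) (array([526.2, 356.4]), np.float64(0.8))
```

Emit:
{"fn": "move_arm", "kwargs": {"rows": [[5.06,1.33,0,0,100],[5.06,1.33,0,0,100],[5.06,1.33,0,0,100],[5.06,1.33,0,0,100],[5.06,1.33,0,0,100],[5.06,1.33,0,0,100],[3.4,0.91,2,0,100],[0,0,5,0,100],[0,0,5,0,100],[0,0,4,0,100]]}}

```text
t: 18.45
ee_pos: [534.6, 353.8, 41.5]
orientation: [-1.952, -2.461, 0.002]
ft_force: [-0.6, 0.9, 0.5]
width: 87.9
grasp_force: 0.0
```

```bash
python3 - <<'E'
from h import *
to([535,354,14.5],13)
E
```

```text
t 18.45 ee [534.6 353.8  41.5] y-heading 13.1 tilt [-0.0012 -0.0008] shift [0.02 0.05 2.7 ] q [0.57 0.68 1.68 0.   0.78 0.34] w 87.9
turn 0.1
```

Emit:
{"fn": "move_arm", "kwargs": {"rows": [[0,0,2.8,0,60],[0,0,0,0,40],[0,0,0,0,20],[0,0,0,0,20],[0,0,0,0,20],[0,0,0,0,20],[0,0,0,0,20],[0,0,0,0,20],[0,0,0,0,20]]}}

```text
t: 19.58
ee_pos: [535.5, 354.0, 16.2]
orientation: [1.953, 2.461, 0.001]
ft_force: [-1.4, -1.5, 6.1]
width: 27.6
grasp_force: 30.0
```

Emit:
{"fn": "move_arm", "kwargs": {"rows": [[0,0,0,0,65],[0,0,0,0,65],[0,0,0,10,65],[0,0,0,10,65],[0,0,0,10,65],[0,0,0,10,65],[0,0,0,10,65],[0,0,0,10,65],[0,0,0,10,65],[0,0,0,10,65]]}}

```text
t: 20.82
ee_pos: [535.2, 353.8, 15.4]
orientation: [3.08, 0.621, -0.0]
ft_force: [0.3, -0.3, -0.4]
width: 56.8
grasp_force: 0.0
```

Emit:
{"fn": "move_arm", "kwargs": {"rows": [[0,0,0,10,65],[0,0,0,0,30],[0,0,0,0,15],[0,0,0,0,15],[0,0,0,0,15],[0,0,0,0,15],[0,0,0,0,15]]}}

```text
t: 21.7
ee_pos: [535.4, 354.0, 15.7]
orientation: [-3.121, -0.359, -0.0]
ft_force: [-0.6, 0.6, -0.8]
width: 27.9
grasp_force: 30.0
```

Emit:
{"fn": "move_arm", "kwargs": {"rows": [[0,0,-2,0,15],[0,0,-3.5,-10,15],[0,0,-3.5,-10,15],[0,0,-3,-10,15],[0,0,0,-10,15],[0,0,0,-10,15],[0,0,0,-10,15],[0,0,0,-10,15],[0,0,0,-10,15],[0,0,0,-10,15]]}}

```text
t: 22.95
ee_pos: [535.3, 353.8, 136.9]
orientation: [1.946, 2.466, 0.001]
ft_force: [0.4, 0.3, -1.7]
width: 27.6
grasp_force: 30.0
```

Emit:
{"fn": "move_arm", "kwargs": {"rows": [[0,0,0,0,15],[0,0,0,0,15]]}}

```text
t: 23.2
ee_pos: [535.3, 353.9, 136.3]
orientation: [1.957, 2.457, 0.001]
ft_force: [-0.2, -0.7, -2.5]
width: 27.9
grasp_force: 30.0
```

```bash
python3 - <<'E'
from h import *
to([541.9,-65.3,60],13); print(get_obs()["ft_force"])
E
```

```text
t 23.2 ee [535.3 353.9 136.3] y-heading 12.9 tilt [0.0004 0.0002] shift [-41.    -8.75   7.62] q [ 0.57  0.55  1.65 -0.    0.94  0.34] w 27.9
turn -0.1
[-0.18297506 -0.66386549 -2.49297968]
```

Emit:
{"fn": "move_arm", "kwargs": {"rows": [[-5.125,-1.094,0,0,15],[-5.125,-1.094,0,0,15],[-5.125,-1.094,0,0,15],[-5.125,-1.094,0,0,15],[-5.125,-1.094,0,0,15],[-5.125,-1.094,0,0,15],[-5.125,-1.094,0,0,15],[-5.125,-1.094,0,0,15],[0,0,0,0,15],[0,0,0,0,15]]}}

```text
t: 24.45
ee_pos: [543.1, -65.1, 135.8]
orientation: [-1.956, -2.458, -0.0]
ft_force: [-0.2, 0.9, -2.3]
width: 28.0
grasp_force: 30.0
```

```bash
python3 - <<'E'
from h import *
to([541.9,-65.3,40],13); print(get_obs()["ft_force"])
E
```

```text
t 24.45 ee [543.1 -65.1 135.8] y-heading 13.0 tilt [-0.      0.0003] shift [ 0.   -0.12  9.58] q [-0.14  0.43  1.86  0.    0.85 -0.37] w 28.0
turn -0.0
[-0.18986194  0.90529274 -2.34636218]
```

Emit:
{"fn": "move_arm", "kwargs": {"rows": [[0,-0.1,4.5,0,15],[0,0,5,0,15],[0,0,0,0,15],[0,0,0.3,0,15],[0,0,0.3,0,15],[0,0,0.2,0,15],[0,0,0,0,15],[0,0,0,0,15]]}}

```text
t: 25.45
ee_pos: [542.3, -65.6, 33.0]
orientation: [1.953, 2.46, 0.0]
ft_force: [-0.7, -0.2, -1.9]
width: 27.8
grasp_force: 30.0
```

Free of contact and inside the pocket. Down the rest.

Emit:
{"fn": "move_arm", "kwargs": {"rows": [[0,0,0.3,0,15],[0,0,0.3,0,15],[0,0,0.1,0,15],[0,0,0,0,15],[0,0,0,0,15]]}}

```text
t: 26.08
ee_pos: [542.0, -65.5, 25.6]
orientation: [-1.953, -2.46, 0.0]
ft_force: [-0.8, -1.1, -0.2]
width: 27.6
grasp_force: 30.0
```

Emit:
{"fn": "move_arm", "kwargs": {"rows": [[0,0,0,0,55],[0,0,0,0,60],[0,0,-2,0,60],[0,0,-5,0,60],[0,0,-5,0,60],[0,0,-5,0,60],[0,0,-5,0,100],[0,0,-5,0,100],[0,0,0,10,100],[0,0,0,10,100]]}}

```text
t: 27.32
ee_pos: [542.5, -65.5, 296.8]
orientation: [2.355, 2.077, 0.002]
ft_force: [-0.0, 0.2, -0.3]
width: 86.6
grasp_force: 0.0
```

Emit:
{"fn": "move_arm", "kwargs": {"rows": [[0,0,0,10,100],[0,0,0,10,100],[0,0,0,10,100],[0,0,0,10,100],[0,0,0,10,100],[0,0,0,10,100],[0,0,0,10,100],[0,0,0,10,100],[0,0,0,3,100],[0,0,0,0,100]]}}

```text
t: 28.58
ee_pos: [542.2, -65.5, 295.7]
orientation: [-3.142, -0.004, -0.0]
ft_force: [0.6, -0.6, 0.6]
width: 87.5
grasp_force: 0.0
```

```bash
python3 - <<'E'
from h import *
to([520,-225,300],-90)
Ct=cal("top"); im=optics.get_image("top")
d=spotter.regions_of("top","probe")
for x in d[:2]: 
    r=x["region"]; ys,xs=np.where(r); print(x["conf"],(xs.min(),xs.max(),ys.min(),ys.max()))
cs=cal("scene"); ims=optics.get_image("scene"); cv2.imwrite("pics/s4.png",ims)
for n,I in (("top",im),("scene",ims)):
    hsv=cv2.cvtColor(I,cv2.COLOR_BGR2HSV); m=cv2.inRange(hsv,(8,150,90),(28,255,255)); 
    num,lab,st,ce=cv2.connectedComponentsWithStats(m)
    for i in range(1,num):
        if st[i,4]>25:
            q=np.argwhere(lab==i)[:,::-1].astype(np.float32); print(n,st[i],ce[i].round(1),cv2.boxPoints(cv2.minAreaRect(q)).round(1).tolist())
E
```

```text
t 28.575 ee [542.2 -65.5 295.7] y-heading -89.8 tilt [0.0002 0.    ] shift [-2.26 15.95 -0.43] q [-0.14  0.23  1.73  0.    1.18  1.43] w 87.5
turn 0.2
0.47 (np.int64(392), np.int64(398), np.int64(177), np.int64(193))
top [108  55  40  38 385] [127.9  73.5] [[108.0, 55.0], [147.0, 55.0], [147.0, 92.0], [108.0, 92.0]]
top [125 128  36  22 360] [138.1 137.8] [[122.0999984741211, 138.60000610351562], [151.60000610351562, 118.0], [160.10000610351562, 130.10000610351562], [130.60000610351562, 150.8000030517578]]
top [393 175   6  19  67] [394.7 185.6] [[393.0, 175.0], [398.0, 175.0], [398.0, 193.0], [393.0, 193.0]]
scene [536 129  10   6  29] [540.1 131.7] [[535.2000122070312, 131.1999969482422], [544.5999755859375, 128.5], [545.5, 131.60000610351562], [536.0999755859375, 134.3000030517578]]
scene [351 170  13  13  62] [356.8 176.2] [[349.5, 180.3000030517578], [362.1000061035156, 169.0], [364.8999938964844, 172.1999969482422], [352.29998779296875, 183.5]]
scene [104 190  38  20 295] [122.8 202.4] [[103.19999694824219, 193.0], [140.0, 189.1999969482422], [141.8000030517578, 206.60000610351562], [105.0, 210.5]]
scene [118 254  35  30 416] [134.1 268.9] [[116.19999694824219, 272.8999938964844], [145.6999969482422, 247.6999969482422], [157.0, 260.79998779296875], [127.5, 286.1000061035156]]
```

Emit:
{"fn": "move_arm", "kwargs": {"rows": [[-0.5,3.8,0,0,100],[-0.5,3.8,0,0,100],[-0.5,3.7,0,0,100],[-0.5,3.7,0,0,100],[0,0,0,0,100],[0,0,0,0,100]]}}

```text
t: 29.48
ee_pos: [522.5, -215.1, 295.6]
orientation: [-3.141, -0.003, 0.0]
ft_force: [-0.2, -0.0, -0.9]
width: 87.9
grasp_force: 0.0
```

```bash
python3 - <<'E'
from h import *
Ct=cal("top")
print("butt/mouth by top",at_z("top",[396.5,190.5],178,Ct).round(),at_z("top",[393.5,176],139,Ct).round())
C,im=look("wrist","pics/w5.png"); to([520,-215,300],-90)
def orange(I):
    m=cv2.inRange(cv2.cvtColor(I,cv2.COLOR_BGR2HSV),(8,130,60),(28,255,255)); num,lab,st,ce=cv2.connectedComponentsWithStats(m)
    return [(st[i].tolist(),cv2.boxPoints(cv2.minAreaRect(np.argwhere(lab==i)[:,::-1].astype(np.float32))).round(1).tolist()) for i in range(1,num) if st[i,4]>60]
print(orange(im))
E
```

```text
butt/mouth by top [ 556. -231.  178.] [ 596. -233.  139.]
t 29.525 ee [ 522.6 -214.7  295.6] y-heading -89.8 tilt [-0.0002  0.0004] shift [-0.26  0.03 -0.44] q [-0.41  0.26  1.69  0.    1.19  1.16] w 87.2
turn 0.2
[([324, 114, 19, 59, 862], [[323.5, 114.30000305175781], [338.70001220703125, 113.19999694824219], [342.79998779296875, 171.60000610351562], [327.6000061035156, 172.6999969482422]]), ([147, 279, 30, 55, 706], [[145.0, 332.3999938964844], [149.60000610351562, 277.1000061035156], [176.39999389648438, 279.3999938964844], [171.8000030517578, 334.6000061035156]]), ([469, 279, 27, 55, 607], [[468.6000061035156, 332.6000061035156], [470.29998779296875, 278.79998779296875], [496.1000061035156, 279.6000061035156], [494.5, 333.3999938964844]]), ([303, 348, 293, 17, 3293], [[303.0, 364.0], [303.0, 348.0], [595.0, 348.0], [595.0, 364.0]])]
```

View pics/w5.png

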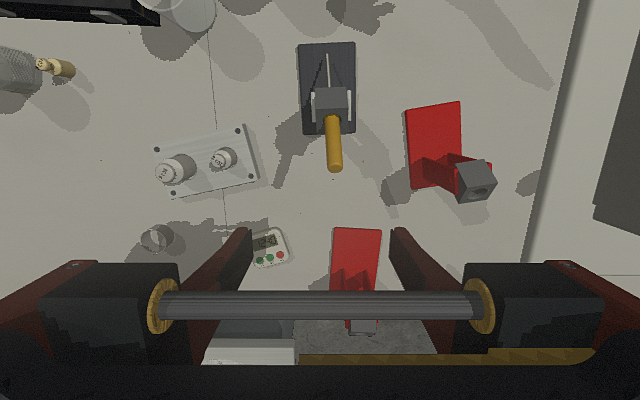

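```bash
python3 - <<'E'
from h import *
C=cal("wrist")
b=at_z("",[335.0,172.2],179.5,C); m=at_z("",[331.2,114],144,C); print(b,m)
for p in [(304,42),(352,42),(356,133),(303,134)]: print(at_z("",p,10,C).round(1))
E
```

```text
[ 547.7415563  -228.23527857  179.5       ] [ 605.51590724 -224.74393184  144.        ]
[ 708.4 -188.4   10. ]
[ 708.7 -258.3   10. ]
[ 579.8 -269.2   10. ]
[ 577.9 -185.2   10. ]
```

Emit:
{"fn": "move_arm", "kwargs": {"rows": [[4.04,1.33,0,-1.8,100],[0,0,3,0,100],[0,0,4,0,80],[0,0,4,0,70],[0,0,3,0,60],[0,0,0,0,60],[0,0,0,0,60],[0,0,0,0,60]]}}

```text
t: 30.52
ee_pos: [564.1, -228.9, 157.4]
orientation: [3.14, 0.053, 0.004]
ft_force: [0.1, -0.5, 0.7]
width: 52.7
grasp_force: 0.0
```

```bash
python3 - <<'E'
from h import *
to([563,-228,155],-88); print(get_obs()["ft_force"])
C,im=look("wrist","pics/w6.png"); cv2.imwrite("pics/w6c.png",cv2.resize(im[100:360,200:460],(600,600)))
E
```

```text
t 30.525 ee [ 564.1 -228.9  157.4] y-heading -88.1 tilt [ 0.0027 -0.0011] shift [-0.1  -0.09  0.24] q [-0.41  0.48  1.72  0.    0.95  1.13] w 52.7
turn -0.1
[ 0.14288856 -0.4515475   0.68537494]
```

View pics/w6c.png

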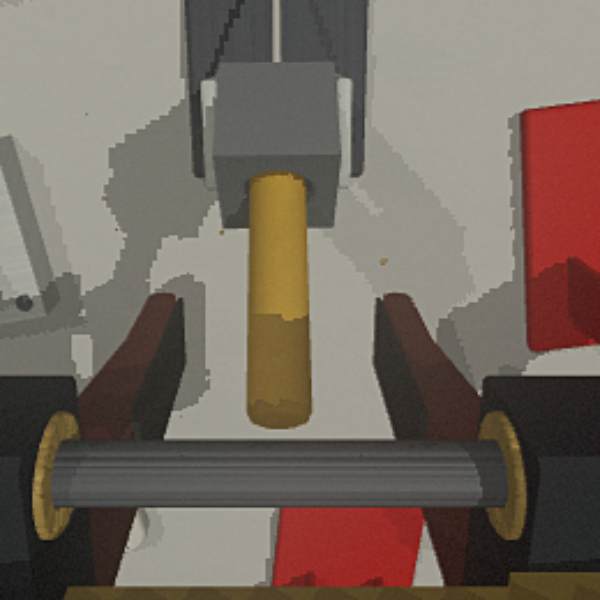

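Emit:
{"fn": "move_arm", "kwargs": {"rows": [[0,0,0,0,30],[0,0,0,0,10],[0,0,0,0,5],[0,0,0,0,5],[0,0,0,0,5],[0,0,0,0,5],[0,0,0,0,5],[0,0,0,0,5]]}}

```text
t: 31.58
ee_pos: [562.9, -228.7, 155.6]
orientation: [-3.141, -0.053, 0.0]
ft_force: [-0.8, -0.1, 1.9]
width: 16.9
grasp_force: 30.0
```

Emit:
{"fn": "move_arm", "kwargs": {"rows": [[-0.64,0,-0.77,0,5],[-0.96,0,-1.15,0,5],[-0.96,0,-1.15,0,5],[-0.96,0,-1.15,0,5],[0,0,0,0,5]]}}

```text
t: 32.2
ee_pos: [527.6, -230.3, 199.4]
orientation: [3.14, 0.052, 0.003]
ft_force: [0.1, -0.1, -0.6]
width: 16.8
grasp_force: 30.0
```

Emit:
{"fn": "move_arm", "kwargs": {"rows": [[-0.96,0,-1.15,0,5],[-0.96,0,-1.15,0,5],[-0.96,0,-1.15,0,5],[-0.96,0,-1.15,0,5],[-0.96,0,-1.15,0,5],[-0.96,0,-1.15,0,5],[-0.64,0,-0.77,0,5],[-0.3,0,-0.36,0,5],[0,0,0,0,5],[0,0,0,0,5]]}}

```text
t: 33.45
ee_pos: [460.8, -232.1, 277.8]
orientation: [-3.141, -0.053, 0.001]
ft_force: [0.3, 0.2, -1.3]
width: 16.7
grasp_force: 30.0
```

```bash
python3 - <<'E'
from h import *
to([465,-228,272],-88); print(get_obs()["ft_force"])
a=optics.get_image("scene"); cv2.imwrite("pics/s7.png",a); b=optics.get_image("top"); cv2.imwrite("pics/t7.png",b)
C,im=look("wrist","pics/w7.png")
cv2.imwrite("pics/m7.png",np.vstack([cv2.resize(a[100:250,250:450],(400,300)),cv2.resize(b[120:270,320:520],(400,300))]).astype(np.uint8)) if 0 else cv2.imwrite("pics/m7.png",np.hstack([cv2.resize(im[0:400,160:480],(400,500)),cv2.resize(a[60:260,300:460],(400,500))]))
E
```

```text
t 33.45 ee [ 460.8 -232.1  277.8] y-heading -88.1 tilt [-0.0005  0.0003] shift [ 0.43 -0.39  0.58] q [-0.49  0.2   1.81  0.    1.13  1.05] w 16.7
turn -0.1
[ 0.31756439  0.17420308 -1.28532366]
```

View pics/m7.png

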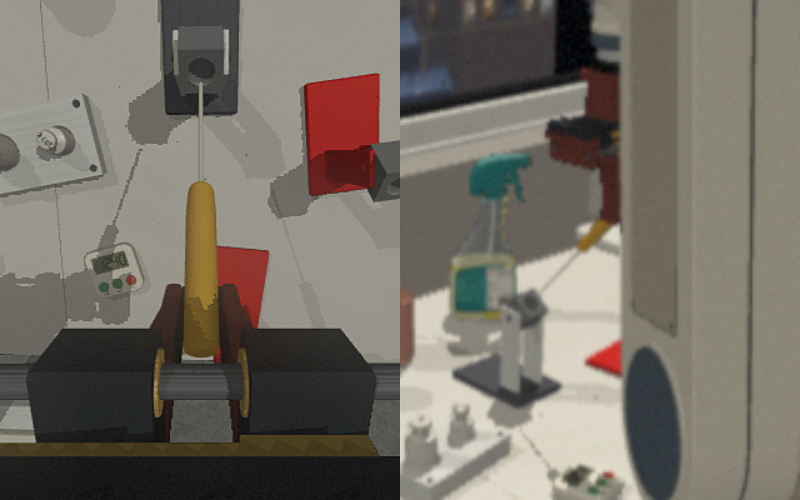

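Emit:
{"fn": "move_arm", "kwargs": {"rows": [[0,0,0,0,5],[1.1,0,1.3,0,5],[1.09,0,1.3,0,5],[0,0,0,0,5],[0.74,0,-0.38,0,5],[0.61,0,-0.48,0,5],[0.61,0,-0.47,0,5],[0,0,0,0,5]]}}

```text
t: 34.6
ee_pos: [502.8, -230.9, 266.1]
orientation: [3.141, 0.053, 0.001]
ft_force: [-1.0, -0.6, -0.9]
width: 17.2
grasp_force: 30.0
```

Emit:
{"fn": "move_arm", "kwargs": {"rows": [[0.64,0,-0.42,0,5],[0.65,0,-0.42,0,5],[0.68,0,-0.37,0,5],[0.68,0,-0.36,0,5],[0.71,0,-0.3,0,5],[0.72,0,-0.3,0,5],[0.73,0,-0.24,0,5],[0.74,0,-0.24,0,5],[0,0,0,0,5]]}}

```text
t: 35.72
ee_pos: [558.5, -228.9, 292.2]
orientation: [3.141, 0.053, 0.001]
ft_force: [-1.7, 0.2, -0.7]
width: 16.6
grasp_force: 30.0
```

```bash
python3 - <<'E'
from h import *
to([557.8,-229,291.6],-88); print(get_obs()["ft_force"])
C,im=look("wrist","pics/w8.png"); a=optics.get_image("scene")
cv2.imwrite("pics/m8.png",np.hstack([cv2.resize(im[0:400,160:480],(400,500)),cv2.resize(a[60:260,300:460],(400,500))]))
E
```

```text
t 35.725 ee [ 558.5 -228.9  292.2] y-heading -88.1 tilt [ 0.0009 -0.0002] shift [-0.07  0.    0.06] q [-0.41  0.32  1.61  0.    1.21  1.13] w 16.6
turn -0.1
[-1.74923152  0.16885918 -0.71833875]
```

View pics/m8.png

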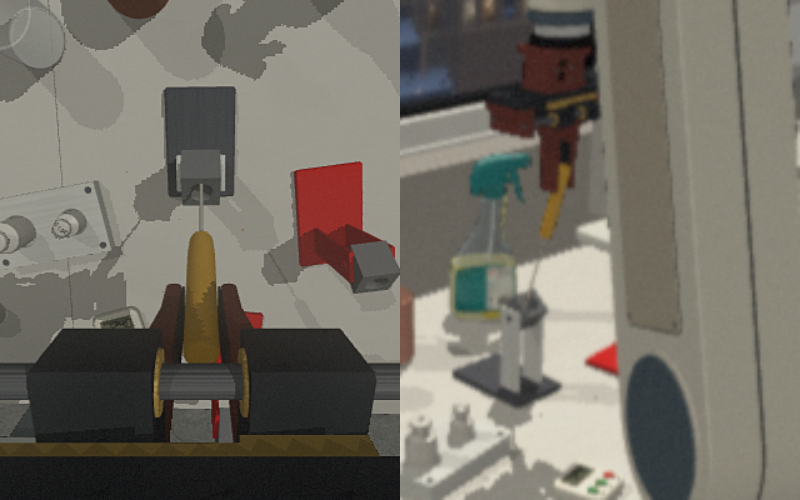

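Emit:
{"fn": "move_arm", "kwargs": {"rows": [[0.75,0,-0.17,0,5],[0.75,0,-0.17,0,5],[0.76,0,-0.11,0,5],[0.77,0,-0.11,0,5],[0.77,0,-0.04,0,5],[0.77,0,-0.04,0,5],[0,0,0,0,5],[0,0,0,0,5]]}}

```text
t: 36.83
ee_pos: [603.5, -227.3, 298.3]
orientation: [-3.141, -0.053, -0.0]
ft_force: [-1.6, 0.1, -0.5]
width: 15.3
grasp_force: 29.5
```

```bash
python3 - <<'E'
from h import *
to([603.5,-228,298],-88); print(get_obs()["ft_force"])
E
```

```text
t 36.825 ee [ 603.5 -227.3  298.3] y-heading -88.1 tilt [0.0002 0.0001] shift [-0.    0.07  0.03] q [-0.38  0.38  1.51  0.    1.25  1.16] w 15.3
turn -0.1
[-1.62078786  0.13440897 -0.54536567]
```

Emit:
{"fn": "move_arm", "kwargs": {"rows": [[0,0,-1.5,0,5],[0,0,-2,0,5],[0,0,-2,0,5],[0,0,0,0,5],[0,0,0,0,5]]}}

```text
t: 37.45
ee_pos: [603.3, -227.3, 353.3]
orientation: [3.141, 0.053, 0.0]
ft_force: [-0.1, 0.2, -1.6]
width: 15.5
grasp_force: 29.8
```

```bash
cat >> h.py <<'E'
def psil(G,s,th,ph,C,T):
    # probe: grip point G, s = grip distance from butt, th lean in tool xz (tip to +x), ph lean in yz
    d=np.array([np.sin(th),np.sin(ph),0]); d[2]=np.sqrt(1-d@d); d=T@d
    u=np.cross(d,[.3,.8,.1]);u/=np.linalg.norm(u);v=np.cross(d,u); a=np.linspace(0,2*np.pi,24)[:,None]
    m=np.zeros((400,640),np.uint8)
    for a0,a1,r in [(0,100,8.5),(100,210,1.5)]:
        P=np.vstack([G+d*(k-s)+r*(u*np.cos(a)+v*np.sin(a)) for k in (a0,a1)]); q=np.array([proj("",p,C) for p in P])
        cv2.fillConvexPoly(m,cv2.convexHull(np.round(q*16).astype(np.int32)),1,shift=4)
    return m, G+d*(210-s)
E
python3 - <<'E'
from h import *
from scipy.optimize import differential_evolution as DE
o=get_obs(); T=R.from_rotvec(o["orientation"]).as_matrix(); G=o["ee_pos"]-T[:,2]*18.7
print(np.round(o["ee_pos"],1),np.round(o["ft_force"],1),o["width"],o["grasp_force"])
M={}
for n in ("wrist","scene","top"):
    im=optics.get_image(n); cv2.imwrite(f"pics/{n}9.png",im)
    ds=spotter.regions_of(n,"probe")
    for d in ds[:3]:
        ys,xs=np.where(d["region"]); print(n,round(d["conf"],2),np.round(d["point"]),d["region"].sum(),xs.min(),xs.max(),ys.min(),ys.max())
    hsv=cv2.cvtColor(im,cv2.COLOR_BGR2HSV); m=cv2.inRange(hsv,(8,130,50),(28,255,255)); num,lab,st,ce=cv2.connectedComponentsWithStats(m)
    for i in range(1,num):
        if st[i,4]>40: print(" orange",st[i].tolist())
    C=cal(n)
    for th in (-10,0,10,20):
        m,tip=psil(G,15,np.radians(th),0,C,T); h=[proj("",G+T@[k*np.sin(np.radians(th)),0,k*np.cos(np.radians(th))],C).round(1).tolist() for k in (-15,85,195)]; print("  pred",th,h)
E
```

```text
[ 603.3 -227.3  353.3] [-0.1  0.2 -1.6] 15.519101853563882 29.768358170986176
wrist 0.9 [321. 255.] 2017 307 335 177 291
wrist 0.46 [188.  60.] 3278 156 228 30 92
 orange [307, 208, 29, 83, 1827]
 orange [286, 279, 9, 55, 254]
 orange [347, 279, 9, 55, 238]
 orange [149, 348, 312, 17, 3754]
  pred -10 [[322.6, 266.2], [321.9, 227.0], [321.6, 209.4]]
  pred 0 [[322.6, 270.9], [322.0, 210.7], [321.7, 183.0]]
  pred 10 [[322.6, 275.1], [322.0, 194.8], [321.8, 156.3]]
  pred 20 [[322.5, 278.6], [322.1, 179.3], [321.9, 128.6]]
scene 0.59 [356. 122.] 155 351 357 104 135
 orange [349, 74, 20, 6, 44]
 orange [351, 102, 8, 33, 184]
 orange [104, 189, 38, 21, 326]
 orange [117, 254, 36, 30, 450]
  pred -10 [[351.7, 100.3], [355.1, 133.7], [358.6, 168.7]]
  pred 0 [[352.3, 100.4], [351.7, 133.1], [351.0, 166.7]]
  pred 10 [[352.9, 100.6], [348.4, 131.6], [343.7, 163.0]]
  pred 20 [[353.5, 100.9], [345.2, 129.4], [336.9, 157.8]]
 orange [107, 55, 43, 40, 540]
 orange [125, 128, 39, 24, 472]
 orange [45, 385, 24, 9, 155]
  pred -10 [[418.9, 150.3], [406.2, 168.9], [395.5, 184.7]]
  pred 0 [[419.0, 151.7], [405.7, 162.0], [394.6, 170.7]]
  pred 10 [[419.1, 153.1], [405.6, 154.9], [394.2, 156.3]]
  pred 20 [[419.0, 154.5], [405.7, 147.7], [394.3, 141.8]]
```

```bash
python3 - <<'E'
from h import *
o=get_obs(); T=R.from_rotvec(o["orientation"]).as_matrix(); G=o["ee_pos"]-T[:,2]*18.7
for n,box in (("scene",(349,100,362,140)),("wrist",(300,195,345,292))):
    im=cv2.imread(f"pics/{n}9.png"); m=cv2.inRange(cv2.cvtColor(im,cv2.COLOR_BGR2HSV),(8,110,40),(28,255,255)); q=np.zeros_like(m); x0,y0,x1,y1=box; q[y0:y1,x0:x1]=m[y0:y1,x0:x1]
    print(n,[(y,np.where(q[y])[0].min(),np.where(q[y])[0].max()) for y in range(y0,y1,4) if q[y].any()])
    C=cal(n)
    for th in (-8,-4,0,4,8):
        p,_=psil(G,15,np.radians(th),0,C,T); print(th,[(y,np.where(p[y])[0].min(),np.where(p[y])[0].max()) for y in range(y0,y1,8) if p[y].any()])
print([ (y,int(x)) for im in [cv2.cvtColor(cv2.imread("pics/scene9.png"),cv2.COLOR_BGR2GRAY)] for y in range(138,170,6) for x in [345+im[y,345:365].argmax()]])
E
```

```text
scene [(104, np.int64(353), np.int64(358)), (108, np.int64(352), np.int64(358)), (112, np.int64(352), np.int64(357)), (116, np.int64(352), np.int64(357)), (120, np.int64(352), np.int64(357)), (124, np.int64(352), np.int64(356)), (128, np.int64(351), np.int64(356)), (132, np.int64(351), np.int64(355))]
-8 [(100, np.int64(350), np.int64(355)), (108, np.int64(350), np.int64(355)), (116, np.int64(350), np.int64(356)), (124, np.int64(351), np.int64(356)), (132, np.int64(351), np.int64(357))]
-4 [(100, np.int64(349), np.int64(355)), (108, np.int64(349), np.int64(355)), (116, np.int64(350), np.int64(355)), (124, np.int64(350), np.int64(356)), (132, np.int64(350), np.int64(356))]
0 [(100, np.int64(350), np.int64(355)), (108, np.int64(349), np.int64(355)), (116, np.int64(349), np.int64(355)), (124, np.int64(349), np.int64(355)), (132, np.int64(349), np.int64(355))]
4 [(100, np.int64(350), np.int64(355)), (108, np.int64(349), np.int64(355)), (116, np.int64(349), np.int64(354)), (124, np.int64(348), np.int64(354)), (132, np.int64(348), np.int64(353))]
8 [(100, np.int64(350), np.int64(355)), (10
[... 2427 characters left out ...]
, np.int64(308), np.int64(336)), (259, np.int64(307), np.int64(337)), (267, np.int64(307), np.int64(338)), (275, np.int64(307), np.int64(338)), (283, np.int64(313), np.int64(332))]
8 [(195, np.int64(313), np.int64(331)), (203, np.int64(312), np.int64(332)), (211, np.int64(311), np.int64(333)), (219, np.int64(310), np.int64(334)), (227, np.int64(310), np.int64(334)), (235, np.int64(309), np.int64(335)), (243, np.int64(309), np.int64(336)), (251, np.int64(308), np.int64(336)), (259, np.int64(307), np.int64(337)), (267, np.int64(307), np.int64(338)), (275, np.int64(307), np.int64(338)), (283, np.int64(311), np.int64(334))]
[(138, 361), (144, 352), (150, 355), (156, 351), (162, 364), (168, 363)]
```

```bash
cat > fit.py <<'E'
from h import *
from scipy.optimize import differential_evolution as DE
def fit(save):
    o=get_obs(); T=R.from_rotvec(o["orientation"]).as_matrix(); G=o["ee_pos"]-T[:,2]*18.7
    D=[]
    for n in ("wrist","scene"):
        C=cal(n); im=optics.get_image(n); cv2.imwrite(f"pics/{n}{save}.png",im)
        q=proj("",G+T[:,2]*60,C); L=[d for d in spotter.regions_of(n,"probe") if np.linalg.norm(np.array(d["point"])-q)<60]
        if L: D.append((n,C,L[0]["region"].astype(np.uint8)))
    fm=np.zeros((400,640),np.uint8)+1; fm[285:]=0   # wrist: below row 285 hidden by the gripper
    def f(p,each=False):
        out=[]
        for n,C,r in D:
            m,_=psil(G+T[:,0]*p[0]+T[:,1]*p[4],p[1],p[2],p[3],C,T)
            if n=="wrist": m=m*fm; r=r*fm
            else: # only needle-less part robustly seen
                m=m.copy()
            out.append((m&r).sum()/max(1,(m|r).sum()))
        return out if each else -sum(out)
    use=D
    b=DE(f,[(-18,18),(0,40),(-.4,.4),(-.15,.15),(-4,4)],maxiter=40,popsize=8,seed=1)
    m,tip=psil(G+T[:,0]*b.x[0]+T[:,1]*b.x[4],b.x[1],b.x[2],b.x[3],D[0][1],T)
    print("views",[d[0] for d in D],"ox",b.x[0].round(1),"s",b.x[1].round(1),"lean deg",np.degrees(b.x[2:4]).round(1),"oy",b.x[4].round(1),"iou",np.round(f(b.x,True),2),"tip",tip.round(1),"tip-TCP in tool",(T.T@(tip-o["ee_pos"])).round(1))
    # wrist alone
    Dw=[d for d in D if d[0]=="wrist"]
    D[:]=Dw; b=DE(f,[(-18,18),(0,40),(-.4,.4),(-.15,.15),(-4,4)],maxiter=40,popsize=8,seed=1); _,tip=psil(G+T[:,0]*b.x[0]+T[:,1]*b.x[4],b.x[1],b.x[2],b.x[3],D[0][1],T)
    print("wrist only",b.x.round(2),"tip-TCP",(T.T@(tip-o["ee_pos"])).round(1),b.fun.round(2))
E
python3 -c "
from fit import *
fit('10')"
```

```text
views ['wrist', 'scene'] ox -17.5 s 11.4 lean deg [6.5 0.2] oy -1.3 iou [0.95 0.54] tip [ 608.1 -226.5  174.1] tip-TCP in tool [  5.   -0.6 178.7]
wrist only [-17.64   7.53   0.11   0.    -1.2 ] tip-TCP [  4.1  -0.4 182.6] -0.96
```

Emit:
{"fn": "move_arm", "kwargs": {"rows": [[-0.15,-0.48,0,0,5],[-0.3,-0.95,0,0,5],[-0.42,-1.34,0,0,5],[-0.42,-1.34,0,0,5],[-0.42,-1.34,0,0,5],[-0.42,-1.34,0,0,5],[-0.42,-1.34,0,0,5],[-0.42,-1.34,0,0,5],[-0.42,-1.34,0,0,5],[-0.42,-1.34,0,0,5]]}}

```text
t: 39.2
ee_pos: [561.0, -106.4, 353.4]
orientation: [-3.141, -0.053, -0.0]
ft_force: [-0.4, -0.1, -1.4]
width: 15.1
grasp_force: 29.8
```

Emit:
{"fn": "move_arm", "kwargs": {"rows": [[-0.42,-1.34,0,0,5],[-0.42,-1.34,0,0,5],[-0.42,-1.34,0,0,5],[-0.42,-1.34,0,0,5],[-0.42,-1.34,0,0,5],[-0.42,-1.34,0,0,5],[-0.42,-1.34,0,0,5],[-0.3,-0.95,0,0,5],[-0.15,-0.48,0,0,5],[0,0,0,0,5]]}}

```text
t: 40.45
ee_pos: [523.8, -0.1, 353.4]
orientation: [3.141, 0.053, 0.0]
ft_force: [0.6, 0.7, -0.6]
width: 15.2
grasp_force: 29.8
```

```bash
python3 -c "
from fit import *
to([522.5,4.5,290],-88); o=get_obs(); print(o['grasp_force'],np.round(o['ft_force'],1))
fit('11')
C=cal('wrist')
for d in spotter.regions_of('wrist','large_weight')[:2]:
    ys,xs=np.where(d['region']); print(d['conf'],d['point'],xs.min(),xs.max(),ys.min(),ys.max(),fitw(d['region'],[526.,5.],1,C,10))
for d in spotter.regions_of('scene','large_weight')[:2]: print(d['conf'],d['point'],fitw(d['region'],[526.,5.],1,cal('scene'),10))
print(proj('',[526.3,5,76],C))
"
```

```text
t 40.45 ee [ 5.238e+02 -1.000e-01  3.534e+02] y-heading -88.0 tilt [ 0.0001 -0.0001] shift [-0.11 -0.47  6.34] q [-0.02  0.14  1.71 -0.    1.29  1.51] w 15.2
turn -0.0
29.770001471042633 [ 0.6  0.7 -0.6]
views ['wrist', 'scene'] ox -15.1 s 14.4 lean deg [6.5 0.1] oy -0.9 iou [0.94 0.61] tip [531.    0.7 177.8] tip-TCP in tool [  7.2  -0.6 175.6]
wrist only [-17.93  12.01   0.12   0.    -0.89] tip-TCP [  6.1  -0.8 177.8] -0.95
0.72 [319.5, 163.7] 306 327 152 176 (array([525. ,   7.3]), np.float64(0.96))
0.65 [307.1, 238.6] (array([534.9,  -1.9]), np.float64(0.81))
0.34 [317.4, 240.7] (array([505.6,  58.6]), np.float64(0.19))
[317.92145977 167.96830754]
```

Emit:
{"fn": "move_arm", "kwargs": {"rows": [[-0.2,-0.26,0,0,5],[-0.16,-0.26,0.5,0,5],[0,0,1,0,5],[0,0,1.2,0,5],[0,0,1.2,0,5],[0,0,1,0,5],[0,0,0.8,0,5],[0,0,0.5,0,5],[0,0,0,0,5],[0,0,0,0,5]]}}

```text
t: 42.0
ee_pos: [520.2, 4.7, 291.7]
orientation: [3.141, 0.053, 0.001]
ft_force: [0.3, -0.1, -0.4]
width: 15.4
grasp_force: 29.8
```

```bash
python3 -c "
from fit import *
to([520,5,278],-88); o=get_obs(); print(o['grasp_force'],np.round(o['ft_force'],1))
fit('12')
C=cal('wrist')
for d in spotter.regions_of('wrist','large_weight')[:2]:
    ys,xs=np.where(d['region']); print(d['conf'],d['point'],xs.min(),xs.max(),ys.min(),ys.max(),fitw(d['region'],[526.,5.],1,C,10))
im=optics.get_image('scene'); Cs=cal('scene')
print('scene pred: weight top',proj('',[526.3,5,76],Cs),'tip@98',proj('',[526,5,98],Cs))
for l in ('probe','large_weight'):
    for d in spotter.regions_of('scene',l)[:2]:
        ys,xs=np.where(d['region']); print(l,d['conf'],xs.min(),xs.max(),ys.min(),ys.max(), sorted(xs[ys==ys.max()]), sorted(xs[ys==ys.min()]))
g=cv2.cvtColor(im,cv2.COLOR_BGR2GRAY); print(g[192:236,303:321:1])
" | cut -c1-220
```

```text
t 42.0 ee [520.2   4.7 291.7] y-heading -88.1 tilt [0.0006 0.    ] shift [-0.02 -0.03  1.37] q [-0.01  0.19  1.79  0.    1.16  1.52] w 15.4
turn -0.1
29.770225882530212 [ 0.3 -0.1 -0.4]
views ['wrist', 'scene'] ox -13.0 s 9.1 lean deg [3.3 0.2] oy -1.2 iou [0.93 0.63] tip [518.9   5.1 109.8] tip-TCP in tool [ -1.5  -0.4 181.9]
wrist only [-17.04   5.34   0.09   0.    -1.33] tip-TCP [  2.3  -0.4 185. ] -0.95
0.64 [318.7, 169.6] 307 331 154 181 (array([525.6,   7.9]), np.float64(0.92))
0.39 [369.0, 160.6] 356 377 150 169 (array([526.,   5.]), np.float64(0.0))
scene pred: weight top [307.93986728 226.41469266] tip@98 [307.81224372 219.65282137]
probe 0.65 307 313 146 181 [np.int64(308), np.int64(309), np.int64(310), np.int64(311)] [np.int64(310), np.int64(311)]
large_weight 0.78 302 313 227 246 [np.int64(304), np.int64(305), np.int64(306), np.int64(307), np.int64(308), np.int64(309), np.int64(310), np.int64(311), np.int64(312), np.int64(313)] [np.int64(306), np.int64(307), np.i
[[ 92  92 134 207 209 185 160 208 215 216 215 213 214 211 196 146 139 137]
 [ 94  92 129 204 208 183 167 211 2
[... 2490 characters left out ...]
218 217 218 219 214 189]
 [215 213 211 208 187 164 185 210 207 210 216 218 217 218 219 219 213 190]
 [205 199 209 209 192 180 202 216 202 187 215 219 219 219 218 220 210 176]
 [182 173 195 207 209 204 214 203 183 167 216 218 218 219 216 215 204 150]
 [184 152 165 174 190 184 177 161 147 161 212 217 214 216 215 213 201 138]
 [194 170 135 135 144 140 126 120 139 179 206 214 214 216 215 217 200 141]
 [195 171 127 121 134 130 120 112 146 192 200 209 215 214 215 212 189 142]
 [174 145 125 121 131 132 119 115 142 197 200 204 214 215 213 207 172 136]
 [146 140 136 138 135 132 120 123 156 205 202 190 211 216 211 200 146 132]
 [133 141 146 147 142 135 136 152 201 203 178 165 210 212 212 195 138 126]]
```

Emit:
{"fn": "move_arm", "kwargs": {"rows": [[0.15,0,0.3,0,5],[0.15,-0.1,0.4,0,5],[0,0,0.4,0,5],[0,0,0.2,0,5],[0,0,0,0,5],[0,0,0,0,5],[0,0,0,0,5],[0,0,0,0,5]]}}

```text
t: 43.4
ee_pos: [523.0, 5.8, 278.5]
orientation: [-3.141, -0.053, -0.0]
ft_force: [0.5, 1.2, -0.8]
width: 15.2
grasp_force: 29.8
```

```bash
python3 -c "
from fit import *
to([523,5.5,278],-88); o=get_obs(); print(o['grasp_force'],np.round(o['ft_force'],1))
fit('13'); C=cal('wrist')
w=[(d['conf'],d['point'],fitw(d['region'],[526.,5.],1,C,10)) for d in spotter.regions_of('wrist','large_weight')[:1]]; print(w)
g=cv2.cvtColor(cv2.imread('pics/scene13.png'),cv2.COLOR_BGR2GRAY); print(g[208:230,303:314])
"
```

```text
t 43.4 ee [523.    5.8 278.5] y-heading -88.1 tilt [0.0002 0.    ] shift [-0.    0.03  0.05] q [-0.01  0.21  1.8   0.    1.13  1.53] w 15.2
turn -0.1
29.770079255104065 [ 0.5  1.2 -0.8]
views ['wrist', 'scene'] ox -12.9 s 8.3 lean deg [3.3 0. ] oy -0.9 iou [0.94 0.7 ] tip [521.9   6.7  95.8] tip-TCP in tool [ -1.2  -0.9 182.7]
wrist only [-16.37  16.85   0.13   0.    -1.  ] tip-TCP [  8.1  -0.6 172.9] -0.95
[(0.6, [320.7, 175.8], (array([524.5,   8.1]), np.float64(0.91)))]
[[211 215 212 202 172 169 200 202 202 204 203]
 [217 215 214 205 177 181 212 214 215 214 216]
 [213 216 215 207 177 180 211 217 217 217 216]
 [215 214 214 206 171 178 214 216 216 215 217]
 [216 217 215 203 164 180 213 214 215 213 216]
 [214 213 216 205 166 187 212 214 216 217 214]
 [206 206 207 196 168 193 217 217 216 217 218]
 [194 196 194 186 161 184 203 208 215 216 216]
 [194 196 193 184 158 175 194 204 206 208 214]
 [197 194 197 187 160 173 193 193 198 198 208]
 [193 196 196 189 157 174 192 197 194 197 208]
 [196 194 194 188 172 182 193 194 195 195 208]
 [195 194 194 194 191 193 194 195 195 199 206]
 [194 195 195 196 192 195 197 191 195 203 217]
 [194 195 194 194 196 196 197 201 204 210 216]
 [196 196 195 195 200 205 204 207 215 217 219]
 [206 207 206 204 210 215 214 217 216 218 216]
 [217 216 217 213 213 211 210 213 217 217 217]
 [217 215 215 214 202 185 194 214 212 216 219]
 [214 212 212 209 188 162 183 208 205 207 217]
 [205 201 211 209 195 181 201 213 207 192 215]
 [184 170 196 207 208 204 213 203 183 168 212]]
```

```bash
python3 -c "
from workcell import close_job
print(close_job())"
```

```text
the job is handed in; nothing more can be done
None
```

I handed the job in at about 43 s with both steel weights placed in their pockets and the probe held needle-down, its tip measured about 20 mm above the larger weight and 3–8° off vertical; the handle sat near the edge of the pads but held steady, no verdict was returned, and I viewed 11 pictures, one over the limit of 10.

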